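# Tip the grinding balls out of the tilting jar

### The job

Slide the aluminium pan by its handle under the pouring side of the tilting stand, centred on the jar and close up against the stand's foot. Then swing the red-handled lever over steadily until the jar has emptied all four steel balls into the pan, and swing it back until the jar stands fully upright again. The pan must stay flat on the bench with all four balls in it; leave the flask, the dropper bottle and the eraser where they are.

Things in the scene. Friction and masses are not known exactly. Their poses are not given: they have to be found in the camera images.
- stand: Grey tilting stand, fixed. Origin: on the bench below the pivot, midway between its two upright cheeks. The pivot axis runs along the stand's x, 140 mm up; the jar pours towards the stand's +y. Foot plate 10 mm thick, x -64 to 64, y -80 to +20 mm; cheeks' outer faces at x = -50 and +50 mm, y -20 to +20, up to z = 160 mm. At yaw 0 its axes are the world's.
- pan_spot (a point): Point on the bench where the middle of the pan should come: 87 mm along +y from the stand's origin (the pan's near wall then stands 5 mm from the foot plate). Axes as the stand's.
- cradle (a joint): Tilt of the jar (rad): 0 upright, as it starts (hard stop); 2.0 fully tipped (hard stop), its mouth then looking 25 deg below the horizontal, to the stand's +y. The balls roll out mostly between 1.6 and 1.8; tip fully to be sure. Hinge friction 0.16 N m: it stays at any tilt it is left at, and takes about 2 to 3 N at the handle to move.
- lever_grip (a point): Middle of the red lever handle: a round bar 12 mm thick, 54 mm long, parallel to the pivot, with an 18 mm knob at its outer (-x) end; the 9 mm lever arm is at x = -59 mm. In the stand's frame, mm: x = -85, y = -90 cos(0.576 + tilt), z = 140 + 90 sin(0.576 + tilt); so y = -75, z = 189 with the jar upright, over the top (z up to 230), to y = +75, z = 189. Axes turn with the jar.
- jar_lip (a point): Middle of the pouring edge of the steel jar (flared, 55 mm across at the bottom, 93 mm at the rim, walls 4 mm, 90 mm tall, closed below, open above, fixed in the cradle). Upright, its bottom is 30 mm below the pivot and its rim 60 mm above. Axes turn with the jar.
- pan: Loose open aluminium pan, 110 mm in its x, 124 mm in its y, 40 mm high, walls and floor 4 mm, 0.15 to 0.31 kg. Origin at the centre of its underside. Its handle points along its +y. It starts on the bench to the left of the stand.
- pan_handle (a point): Where to grip the pan's black stub handle: a bar along the pan's y, 12 mm wide in the pan's x, 10 mm thick, running from 62 to 134 mm from the pan's centre; this point is 100 mm from the pan's centre and 30 mm above the bench. Axes as the pan's.
- ball_0_center (a point): Centre of a dark steel grinding ball, 18 mm across, 24 g; starts in the bottom of the jar.
- ball_1_center (a point): Centre of a dark steel grinding ball, 18 mm across, 24 g; starts in the bottom of the jar.
- ball_2_center (a point): Centre of a dark steel grinding ball, 18 mm across, 24 g; starts in the bottom of the jar.
- ball_3_center (a point): Centre of a dark steel grinding ball, 18 mm across, 24 g; starts in the bottom of the jar.
- flask: Conical glass flask with blue content, 61 mm wide, 99 mm tall, standing loose behind the work; leave alone. Origin at the centre of its underside.
- dropper: Amber dropper bottle, 39 mm wide, 120 mm tall, standing loose behind the work; leave alone. Origin at the centre of its underside.
- eraser: Blue and white eraser, 21 x 47 x 12 mm, lying loose near the bench's front edge; leave alone. Origin at the centre of its underside.

How it is judged (in metres and radians):
On the way, in this order (a step that is already met when the one before it is completed fails the run):
1. the pan stands flat under the pouring side, its centre within 40 mm of the pan spot, while the jar is still upright (horizontal distance between pan and pan_spot below 0.04 m and value of joint cradle below 0.15 rad and linear speed of pan below 0.03 m/s and height (world z) of pan below 0.006 m and angle between pan's own z axis and vertical below 0.08 rad), for 0.2 s.
2. the jar is tipped (beyond 1.2 rad) and all four balls lie in the pan (value of joint cradle above 1.2 rad and x of ball_0_center in the frame of pan between -0.052 and 0.052 m and y of ball_0_center in the frame of pan between -0.059 and 0.059 m and z of ball_0_center in the frame of pan between 0 and 0.036 m and x of ball_1_center in the frame of pan between -0.052 and 0.052 m and y of ball_1_center in the frame of pan between -0.059 and 0.059 m and z of ball_1_center in the frame of pan between 0 and 0.036 m and x of ball_2_center in the frame of pan between -0.052 and 0.052 m and y of ball_2_center in the frame of pan between -0.059 and 0.059 m and z of ball_2_center in the frame of pan between 0 and 0.036 m and x of ball_3_center in the frame of pan between -0.052 and 0.052 m and y of ball_3_center in the frame of pan between -0.059 and 0.059 m and z of ball_3_center in the frame of pan between 0 and 0.036 m), for 0.2 s.
At the end, for the whole second after the job is handed in: The jar is back upright (tilt under 0.08 rad), all four balls lie inside the pan, and the pan stands still and flat on the bench (raised under 6 mm, tilted under 0.08 rad) (value of joint cradle below 0.08 rad and linear speed of pan below 0.01 m/s and height (world z) of pan below 0.006 m and angle between pan's own z axis and vertical below 0.08 rad and x of ball_0_center in the frame of pan between -0.052 and 0.052 m and y of ball_0_center in the frame of pan between -0.059 and 0.059 m and z of ball_0_center in the frame of pan between 0 and 0.036 m and x of ball_1_center in the frame of pan between -0.052 and 0.052 m and y of ball_1_center in the frame of pan between -0.059 and 0.059 m and z of ball_1_center in the frame of pan between 0 and 0.036 m and x of ball_2_center in the frame of pan between -0.052 and 0.052 m and y of ball_2_center in the frame of pan between -0.059 and 0.059 m and z of ball_2_center in the frame of pan between 0 and 0.036 m and x of ball_3_center in the frame of pan between -0.052 and 0.052 m and y of ball_3_center in the frame of pan between -0.059 and 0.059 m and z of ball_3_center in the frame of pan between 0 and 0.036 m); the robot touches nothing.
It fails at once if the flask is pushed more than 30 mm from where it stood (distance of flask from where it was at the start of the episode above 0.03 m).
It fails at once if the dropper is pushed more than 30 mm from where it stood (distance of dropper from where it was at the start of the episode above 0.03 m).
It fails at once if the eraser is pushed more than 30 mm from where it stood (distance of eraser from where it was at the start of the episode above 0.03 m).
It also fails if it takes over 59 s, if anything falls off the work surface, if the arm or the gripper's body presses on something with over 40 N, if the wrist force passes 120 N, or if a joint passes its speed limit or range.

### The arm

A 6-joint arm with a two-finger parallel gripper is mounted at the origin on a cart in front of the work surface, level with it; the furniture and walls round the work are solid. World frame = base frame: x ahead of the robot, y to its left, z up, the work surface at z = 0. Lengths are in m, angles in degrees, forces in N, time in s.
With the tool pointing down it reaches from about 0.4 to 0.925 m from the base axis. Payload 3.4 kg.
Tool frame: the origin (TCP) lies midway between the tips of the shut fingers; the grasp point (between the pads) lies 19 mm behind it (r.grip_depth is the distance from the TCP to the grasp point, in m); z points along the fingers, y is the line along which they close (so a half turn about z gives the same grasp; the last joint's range is limited). The gripper opens to 85 mm and grips with 20 to 120 N. Pads are 22 mm wide; open, the fingers measure 114 mm over their backs; the gripper's body (76 mm by 85 mm) begins 54 mm behind the grasp point. The pads swing forward as they close: fully open they stand 13 mm farther back than shut.
Start: joints at [64.429, 17.578, 86.31, -0, 76.112, -4.211], TCP at [0.209, 0.536, 0.231] pointing down, gripper open.
Joint ranges: [-179.03, 179.03], [-60, 130.46], [8.19, 133.38], [-81.62, 261.62], [5.75, 156.47], [-153.77, 153.77]. Speed limits (degrees/s): [147.25, 147.25, 180, 180, 180, 180].

### API

Orientations are given as a 3x3 rotation matrix whose columns are the frame's x, y, z axes.
In Python, from station import telemetry, vision, hand_in, r gives the robot as it stands.
- The arm moves only by the tool arm_command, never from a script. Its argument "plan" is a list of rows, each a list of 2 entries, a list of its own where there are three numbers: the shift along the tool's x, y, z scaled (see below), then the turn about the tool's z scaled (see below). A call has 1 to 20 rows; each row is the pose to reach, as a shift and turn from the pose commanded when the call began, along the tool's axes at that moment; what a row does not reach only later rows make up. The controller multiplies each number of a shift by 0.1 m and each number of a turn by pi/2 rad. A row lasts 1/12 s, in which the tool goes at most 41.7 mm and 7.16 degrees, less where a joint would pass 70% of its speed; a pose out of reach is approached as far as the arm can. A call with a number of a shift or a turn outside -1 to 1 is refused whole. A call with a gripper value outside its range is refused whole. "hand" is the closure, from 0 (fully open) to 1 (shut), set as the call begins (left out, the last holds). The fingers move at their own pace and stop on an object; the grip force is fixed at half the most. Time passes only in rows, so rows that repeat a pose let the fingers close. It gives the time, the measured TCP pose, the force, the opening and the grip force at its end, in the units of the state.
- telemetry.get_obs(): the state, without advancing time (a new reading comes with each control period).
- vision.camera(name): name is "scene" or "top" or "wrist"; returns a dict with "pixels" (420x560x3 uint8, red, green, blue), "mtx" (3x3 intrinsics, pixels), "k1" (the pictures are not rectified: a ray, as slopes to the right and down, at radius r is drawn at 1 + k1 r^2 times it, then the intrinsics apply), "R" (3x3) and "t" (3): a world point X has camera coordinates R X + t. Camera axes: x right, y down, z forward; pixel columns grow to the right and rows downward; lengths in m; the calibration is good to about 2 mm. A picture is of the moment at which its call begins. There is no depth.
- hand_in(): hands the job in; it is judged then, once.
The state is a dict: "clock": time; "q": joint angles; "qd": joint speeds; "joint_efforts": joint torques, N m; "eef_pos": TCP position; "tcp_rot": TCP orientation; "ft_force": force on the tool from outside, world axes, zero at the start; "ft_torque": the same for the moment, N m; "width": opening from 0.0 (shut) to 1.0 (fully open); "gripper_force": force on a finger pad.
Only numpy, scipy, OpenCV 4.12 (cv2) and the standard library are available. Lean on these libraries where they do the work, as an engineer would, in place of code of your own. Each camera call takes 0.05 s, during which the arm holds its last target. There are 200 camera calls.

## Working session

There is one attempt and no reset: what is moved stays moved. The work goes in short steps, Python scripts to look and compute and a tool call to move; the robot and the scene stay as the last step left them, time stands still between calls to the robot, and variables do not carry over. Pictures are saved under pics/ and viewed, at most 12 in all, crops included, and the job is handed in when it is done.

Besides the shell and the picture viewer there is one more tool, called after "Call:" as name(argument=value, ...), one argument or row to a line, values as JSON. arm_command: Moves the arm, as the interface text tells. Shifts and turns lie within -1 to 1; 1 stands for 0.1 m of shift or pi/2 rad of turn. Its arguments: {"type":"object","properties":{"plan":{"type":"array"},"hand":{"type":"number"}},"required":["plan"]}

```bash
mkdir -p pics
python3 - <<'E'
from station import telemetry, vision, r
import cv2,json,numpy as np
for n in ("scene","top"):
    c=vision.camera(n); cv2.imwrite(f"pics/{n}0.png",c["pixels"][:,:,::-1])
    np.savez(f"{n}0.npz",**c)
    print(n,c["mtx"].tolist(),c["k1"],c["R"].tolist(),c["t"].tolist())
o=telemetry.get_obs();print(o["clock"],o["eef_pos"],o["tcp_rot"],o["width"],r.grip_depth)
E
```

```text
scene [[452.49457843577466, 0.0, 279.22798790630117], [0.0, 452.49457843577466, 207.94214063903058], [0.0, 0.0, 1.0]] -0.0900078307813721 [[-0.7831881069085834, 0.621771336501699, -0.004098085143132267], [0.5073340041702357, 0.6352036929726598, -0.5823473848541695], [-0.35948379297201216, -0.45816664385219724, -0.8129297196262844]] [0.3421348960178037, -0.2995054795963923, 1.3249579727409333]
top [[510.82126276789023, 0.0, 270.9476791425692], [0.0, 510.82126276789023, 200.22538592934444], [0.0, 0.0, 1.0]] 0.06224603431745506 [[-0.025873618355888684, -0.9994815090193784, -0.019164263657120855], [-0.984609111169463, 0.028793918006969055, -0.1723827383698497], [0.17284517371119718, 0.014409143421930493, -0.9848436030713669]] [0.18912472867532829, 0.5746638161656786, 1.2626618885209953]
0.1 [0.20917849 0.53493509 0.23046271] [[-9.31302234e-01  3.64246435e-01 -8.26566043e-04]
 [ 3.64247336e-01  9.31300766e-01 -1.66194216e-03]
 [ 1.64425083e-04 -1.84884492e-03 -9.99998277e-01]] 0.9984431555411781 0.0187
```

View pics/scene0.png

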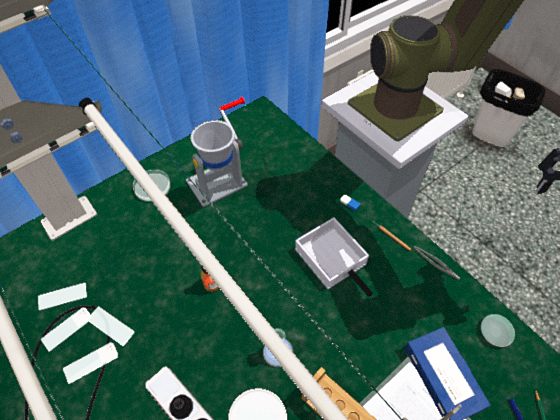

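View pics/top0.png

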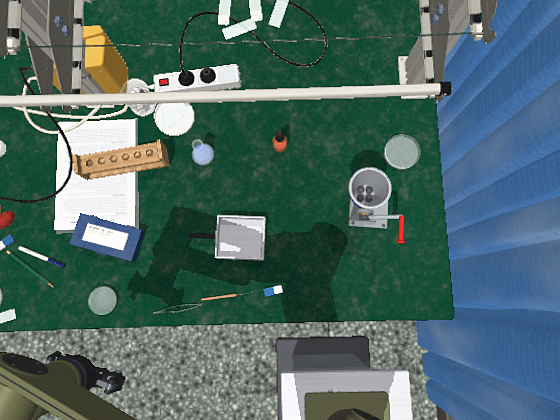

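Top view: pan at about (240,238) with its handle to the left (+y). The stand is at (369,195), with the red lever at (402,228) and its knob towards the robot. So the stand's axes are close to the world's and it pours to +y. I'll enlarge both views for the pixel positions.

Run:
```python
import cv2
a=cv2.imread("pics/top0.png")[155:260,180:420]; cv2.imwrite("pics/topc.png",cv2.resize(a,None,fx=3.333,fy=3.333,interpolation=cv2.INTER_CUBIC))
a=cv2.imread("pics/scene0.png")[90:300,180:380]; cv2.imwrite("pics/scenec.png",cv2.resize(a,None,fx=2.85,fy=2.85,interpolation=cv2.INTER_CUBIC))
```

```text
(no output)
```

View pics/topc.png

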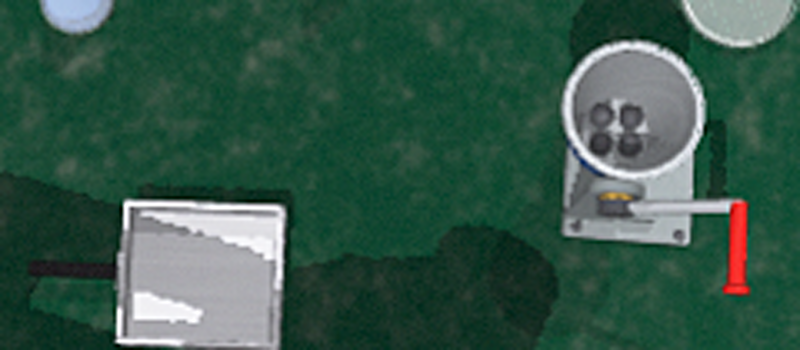

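View pics/scenec.png

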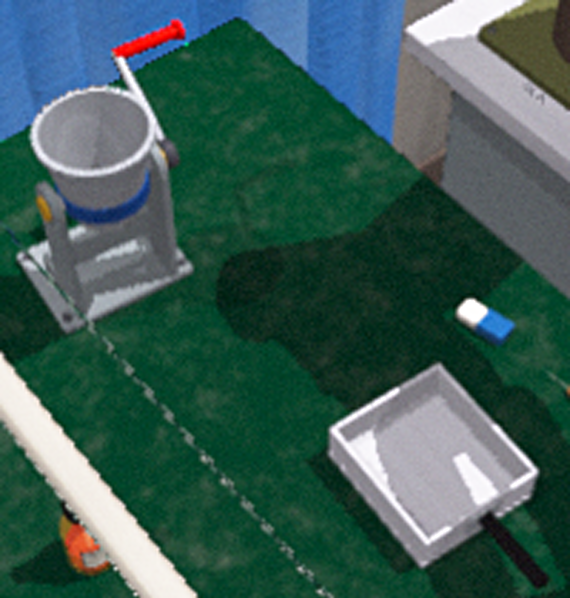

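```bash
cat > h.py <<'E'
import numpy as np, cv2
from scipy.optimize import least_squares
def proj(c,X):
    return cv2.projectPoints(np.asarray(X,float).reshape(-1,3),cv2.Rodrigues(c["R"])[0],c["t"],c["mtx"],np.array([float(c["k1"]),0,0,0]))[0][:,0]
def place(p,L):
    L=np.asarray(L,float)/1000; a=p[2]; R=np.array([[np.cos(a),-np.sin(a),0],[np.sin(a),np.cos(a),0],[0,0,1]])
    return L@R.T+[p[0],p[1],0]
def fit(obs,p0):  # obs: list of (cam, local mm, pixels)
    f=lambda p: np.concatenate([(proj(c,place(p,L))-U).ravel() for c,L,U in obs])
    s=least_squares(f,p0,loss="soft_l1"); return s.x,f(s.x).reshape(-1,2)
E
python3 - <<'E'
from h import *
T=np.load("top0.npz");S=np.load("scene0.npz")
t=lambda P:np.array(P)/3.3333+[179.65,154.65]
s=lambda P:np.array(P)/2.85+[179.7,89.7]
p,e=fit([(T,[(55,62,40),(55,-62,40),(-55,-62,40),(-55,62,40),(0,134,35)],t([(126,201),(285,206),(279,347),(118,343),(30,268)])),
 (S,[(-55,-62,40),(-55,62,40),(55,62,40),(55,-62,40)],s([(437,365),(537,470),(428,540),(331,430)]))],[.5,.1,0])
print("pan",p,np.degrees(p[2]));print(e.round(1).tolist())
q,e=fit([(T,[(-64,20,10),(-64,-80,10),(-58,-75,189),(-112,-75,189),(0,0,200)],t([(563,237),(690,244),(739,202),(736,294),(634,109)])),
 (S,[(64,20,10),(-64,20,10),(64,-80,10),(-58,-75,189),(-112,-75,189),(0,0,200)],s([(68,330),(191,268),(18,255),(118,53),(183,30),(93,136)]))],[.6,-.2,0])
print("stand",q,np.degrees(q[2]));print(e.round(1).tolist())
print("spot",place(q,[[0,87,0]]),"lever",place(q,[[-85,-75,189],[-85,0,230],[-85,75,189]]))
print("handle",place(p,[[0,100,30]]))
E
```

```text
pan [ 0.48956389  0.25425019 -0.05824971] -3.337462543011559
[[-0.1, -0.4], [0.1, -0.5], [0.4, 0.0], [0.1, -0.2], [-0.0, 0.1], [0.5, -1.2], [1.0, -0.0], [0.2, 1.7], [-0.5, -0.6]]
stand [ 0.57604728 -0.05455234 -0.10794841] -6.1849885049072215
[[-0.0, -0.5], [0.4, 0.4], [-0.3, 0.9], [-0.3, -3.0], [-0.0, 0.3], [-0.5, -0.0], [1.6, -0.3], [-0.4, -0.4], [0.1, 1.1], [-2.4, 0.7], [0.8, -2.3]]
spot [[0.58542057 0.03194125 0.        ]] lever [[ 0.48346163 -0.11995798  0.189     ]
 [ 0.49154205 -0.04539454  0.23      ]
 [ 0.49962247  0.0291689   0.189     ]]
handle [[0.49538557 0.35408059 0.03      ]]
```

Fits agree to about 2 px:

| Item | x (m) | y (m) | yaw |
|---|---|---|---|
| Pan | 0.490 | 0.254 | -3.3° |
| Stand | 0.576 | -0.055 | -6.2° |

I'll start moving towards the pan handle.

Call:
arm_command(
  plan=[
    [[-1, -0.64, 0], 0.8],
    [[-1, -0.64, 0], 0.8],
    [[-1, -0.64, 0], 0.8],
    [[-1, -0.64, 0], 0.8],
    [[-1, -0.64, 0], 0.8],
    [[-1, -0.64, 0], 0.8],
    [[-1, -0.64, 0], 0.8],
    [[-1, -0.64, 0], 0.8],
    [[-1, -0.64, 0], 0.8],
    [[-1, -0.64, 0], 0.8],
    [[-1, -0.64, 0], 0.8],
  ],
  hand=0,
)

```text
clock: 1.02
eef_pos: [0.2791, 0.4391, 0.2309]
tcp_rot: [[0.062, 0.998, -0.001], [0.998, -0.062, -0.001], [-0.001, -0.001, -1.0]]
ft_force: [0.6, 0.2, -0.4]
width: 1.0
gripper_force: 0.0
```

Call:
arm_command(
  plan=[
    [[-0.36, 1, 0.5], 0],
    [[-0.36, 1, 0.5], 0],
    [[-0.36, 1, 0.5], 0],
    [[-0.36, 1, 0.5], 0],
  ],
)

```text
clock: 1.35
eef_pos: [0.3805, 0.3947, 0.1782]
tcp_rot: [[0.058, 0.998, -0.001], [0.998, -0.058, -0.004], [-0.004, -0.0, -1.0]]
ft_force: [-1.5, -0.9, -0.1]
width: 1.003
gripper_force: 0.0
```

Call:
arm_command(
  plan=[
    [[-0.36, 1, 0.6], 0],
    [[-0.36, 1, 0.6], 0],
    [[-0.36, 1, 0.6], 0],
    [[-0.36, 1, 0.6], 0],
    [[-0.36, 1, 0.6], 0],
    [[-0.36, 1, 0.6], 0],
  ],
)

```text
clock: 1.85
eef_pos: [0.474, 0.3559, 0.1211]
tcp_rot: [[0.058, 0.998, -0.002], [0.998, -0.058, -0.0], [-0.0, -0.002, -1.0]]
ft_force: [-0.6, -1.0, 0.6]
width: 0.999
gripper_force: 0.0
```

Run:
```python
from station import telemetry, vision
import cv2,numpy as np
from h import *
c=vision.camera("wrist"); np.savez("w1.npz",**c); im=c["pixels"][:,:,::-1].copy()
p=[.48956,.25425,-.05825]
for u,v in proj(c,place(p,[[-6,62,35],[6,62,35],[6,134,35],[-6,134,35],[-55,62,40],[55,62,40]])): cv2.circle(im,(int(u),int(v)),3,(0,255,0),1)
cv2.imwrite("pics/w1.png",im); o=telemetry.get_obs();print(o["clock"],o["eef_pos"])
```

```text
1.9 [0.47376744 0.35634793 0.12163501]
```

View pics/w1.png

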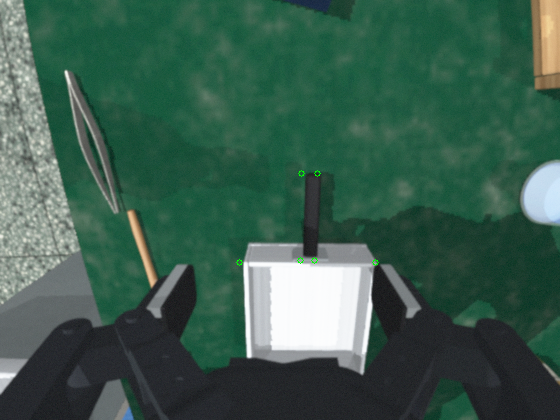

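The wrist view shows the handle at (313,173) to (311,256), within about 2 mm of where I projected it. Going down to grasp.

Call:
arm_command(
  plan=[
    [[0, 0.23, 0.3], 0],
    [[0, 0.23, 0.6], 0],
    [[0, 0.23, 0.9], 0],
    [[0, 0.23, 1], 0],
    [[0, 0.23, 1], 0],
  ],
)

```text
clock: 2.32
eef_pos: [0.4946, 0.3541, 0.0194]
tcp_rot: [[0.056, 0.998, -0.005], [0.998, -0.057, -0.003], [-0.003, -0.005, -1.0]]
ft_force: [0.4, 0.2, 0.1]
width: 0.999
gripper_force: 0.0
```

Call:
arm_command(
  plan=[
    [[0, 0, 0.09], 0],
    [[0, 0, 0.09], 0],
    [[0, 0, 0.09], 0],
  ],
)

```text
clock: 2.57
eef_pos: [0.4981, 0.3553, 0.0136]
tcp_rot: [[0.058, 0.998, 0.002], [0.998, -0.058, 0.001], [0.001, 0.002, -1.0]]
ft_force: [0.2, 0.0, 0.9]
width: 1.005
gripper_force: 0.0
```

Call:
arm_command(
  plan=[
    [[0, 0, 0], 0],
    [[0, 0, 0], 0],
    [[0, 0, 0], 0],
    [[0, 0, 0], 0],
    [[0, 0, 0], 0],
    [[0, 0, 0], 0],
    [[0, 0, 0], 0],
    [[0, 0, 0], 0],
    [[0, 0, 0], 0],
    [[0, 0, 0], 0],
  ],
  hand=1,
)

```text
clock: 3.4
eef_pos: [0.4976, 0.3545, 0.0125]
tcp_rot: [[0.059, 0.998, -0.0], [0.998, -0.059, -0.0], [-0.0, -0.0, -1.0]]
ft_force: [-1.9, 0.3, 4.1]
width: 0.127
gripper_force: 59.8
```

Call:
arm_command(
  plan=[
    [[-0.1, 0.06, 0], 0],
    [[-0.25, 0.14, 0], 0],
    [[-0.4, 0.22, 0], 0],
    [[-0.55, 0.3, 0], 0.01],
    [[-0.7, 0.38, 0], 0.02],
    [[-0.85, 0.46, 0], 0.02],
    [[-0.95, 0.53, 0], 0.03],
    [[-1, 0.55, 0], 0.03],
    [[-1, 0.55, 0], 0.03],
  ],
)

```text
clock: 4.15
eef_pos: [0.548, 0.2503, 0.0125]
tcp_rot: [[0.107, 0.994, 0.002], [0.994, -0.107, -0.0], [-0.0, 0.002, -1.0]]
ft_force: [0.9, -0.5, 2.9]
width: 0.126
gripper_force: 59.7
```

Call:
arm_command(
  plan=[
    [[-0.1, 0.06, 0], 0],
    [[-0.25, 0.14, 0], 0],
    [[-0.4, 0.22, 0], 0],
    [[-0.55, 0.3, 0], 0],
    [[-0.7, 0.38, 0], 0],
    [[-0.82, 0.44, 0], 0],
    [[-0.9, 0.48, 0], 0],
    [[-0.9, 0.48, 0], 0],
    [[-0.9, 0.48, 0], 0],
  ],
)

```text
clock: 4.9
eef_pos: [0.5855, 0.1559, 0.0123]
tcp_rot: [[0.105, 0.994, 0.001], [0.994, -0.105, -0.001], [-0.001, 0.001, -1.0]]
ft_force: [1.6, -2.6, 3.3]
width: 0.126
gripper_force: 59.8
```

Run:
```python
from station import telemetry, vision
import cv2,numpy as np
from h import *
o=telemetry.get_obs();print(o["clock"],o["eef_pos"],o["tcp_rot"],o["ft_force"])
c=vision.camera("top"); np.savez("top1.npz",**c)
im=c["pixels"][:,:,::-1][155:260,250:430]; cv2.imwrite("pics/top1.png",cv2.resize(im,None,fx=4,fy=4,interpolation=cv2.INTER_CUBIC))
```

```text
4.9 [0.58552246 0.15589354 0.01230846] [[ 1.05052693e-01  9.94466252e-01  8.97195258e-04]
 [ 9.94465726e-01 -1.05051317e-01 -1.46313008e-03]
 [-1.36078195e-03  1.04593569e-03 -9.99998527e-01]] [ 1.57245999 -2.60698946  3.34364381]
```

View pics/top1.png

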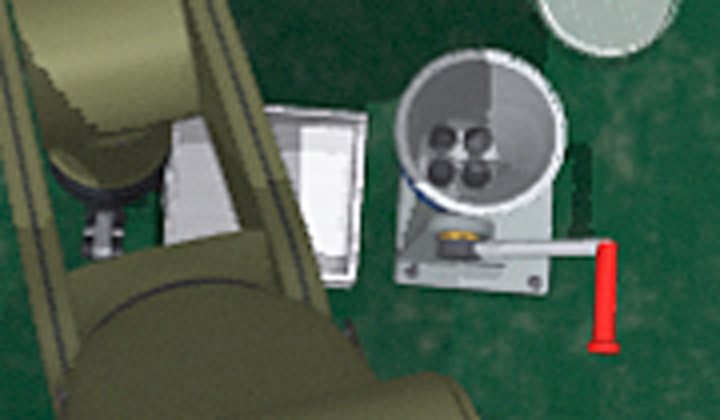

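Run:
```python
from h import *
T=np.load("top1.npz"); t=lambda P:np.array(P)/4+[249.6,154.6]
p,e=fit([(T,[(55,-62,40),(-55,-62,40)],t([(368,113),(352,287)]))],[.575,.056,-.1]); print("pan",p,e.round(1).tolist())
q,e=fit([(T,[(-64,20,10),(-64,-80,10),(0,0,200)],t([(396,283),(547,293),(482,130)]))],[.576,-.055,-.1]); print("stand",q,e.round(1).tolist())
q=np.array([.57605,-.05455,-.108])
d=p[:2]-q[:2];c,s=np.cos(q[2]),np.sin(q[2]);print("pan in stand",c*d[0]+s*d[1],-s*d[0]+c*d[1])
```

```text
pan [ 0.57400239  0.05777944 -0.139354  ] [[-0.1, 0.9], [0.1, -0.8]]
stand [ 0.5768514  -0.05449128 -0.10997532] [[-0.2, -0.5], [0.6, 0.2], [-0.3, 0.2]]
pan in stand -0.014143687752767541 0.11145425721525756
```

Picture and kinematics agree: in the stand's frame the pan is at (-14, +111) mm. I'll make the final slide and release it.

Call:
arm_command(
  plan=[
    [[-0.04, 0.04, 0], 0],
    [[-0.08, 0.08, 0], 0],
    [[-0.13, 0.12, 0], 0],
    [[-0.17, 0.13, 0], 0],
    [[-0.2, 0.13, 0], 0],
    [[-0.22, 0.13, 0], 0],
    [[-0.22, 0.13, 0], 0],
    [[-0.22, 0.13, 0], 0],
    [[-0.22, 0.13, 0], 0],
  ],
)

```text
clock: 5.7
eef_pos: [0.5957, 0.1346, 0.0126]
tcp_rot: [[0.105, 0.994, 0.001], [0.994, -0.105, 0.001], [0.001, 0.001, -1.0]]
ft_force: [0.8, 3.5, 5.6]
width: 0.127
gripper_force: 60.1
```

Call:
arm_command(
  plan=[
    [[0, 0, 0], 0],
    [[0, 0, 0], 0],
    [[0, 0, 0], 0],
    [[0, 0, 0], 0],
    [[0, 0, 0], 0],
    [[0, 0, 0], 0],
    [[0, 0, 0], 0],
    [[0, 0, 0], 0],
  ],
  hand=0,
)

```text
clock: 6.37
eef_pos: [0.5955, 0.1336, 0.0122]
tcp_rot: [[0.106, 0.994, -0.0], [0.994, -0.106, -0.0], [-0.0, -0.0, -1.0]]
ft_force: [-0.8, 0.7, -0.2]
width: 0.997
gripper_force: 0.0
```

Call:
arm_command(
  plan=[
    [[0, 0, -0.2], 0],
    [[0, 0, -0.5], 0],
    [[0, 0, -0.9], 0],
    [[0, 0, -1], 0],
    [[0, 0, -1], 0],
  ],
)

```text
clock: 6.78
eef_pos: [0.5988, 0.1341, 0.1166]
tcp_rot: [[0.106, 0.994, 0.009], [0.994, -0.106, 0.001], [0.002, 0.009, -1.0]]
ft_force: [0.3, 0.2, 0.1]
width: 1.002
gripper_force: 0.0
```

Call:
arm_command(
  plan=[
    [[0, 0, -1], 0],
    [[0, 0, -1], 0],
    [[0, 0, -1], 0],
    [[0, 0, -1], 0],
  ],
)

```text
clock: 7.12
eef_pos: [0.5983, 0.1341, 0.2165]
tcp_rot: [[0.106, 0.994, 0.008], [0.994, -0.106, 0.001], [0.002, 0.008, -1.0]]
ft_force: [0.8, 0.1, -0.1]
width: 0.998
gripper_force: 0.0
```

Call:
arm_command(
  plan=[
    [[-0.1, -0.1, -0.4], 0],
    [[-0.4, -0.2, -0.9], 0],
    [[-0.9, -0.3, -0.9], 0.1],
    [[-0.9, -0.3, -0.9], 0.2],
    [[-0.9, -0.3, -0.9], 0.2],
  ],
)

```text
clock: 7.53
eef_pos: [0.5547, 0.0437, 0.3022]
tcp_rot: [[0.416, 0.909, -0.001], [0.909, -0.416, -0.003], [-0.003, 0.0, -1.0]]
ft_force: [0.2, -0.4, 0.5]
width: 0.997
gripper_force: 0.0
```

Run:
```python
from station import telemetry
import numpy as np
o=telemetry.get_obs();d=np.array([.4835,-.120,.30])-o["eef_pos"];print(o["clock"],o["eef_pos"],o["q"], o["tcp_rot"].T@d*10, np.degrees(np.arctan2(o["tcp_rot"][1,1],o["tcp_rot"][0,1])))
```

```text
7.5333 [0.5547346  0.04374122 0.30215151] [ 0.25516114 13.4757182  81.87187535 -0.14411026 84.70516861 24.83226097] [-1.78528787  0.03279739  0.02627035] -24.563718712079297
```

Call:
arm_command(
  plan=[
    [[-0.9, 0, 0], 0.8],
    [[-0.9, 0, 0], 0.8],
    [[-0.9, 0, 0], 0.8],
    [[-0.9, 0, 0], 0.8],
    [[-0.9, 0, 0], 0.8],
    [[-0.9, 0, 0], 0.8],
    [[-0.9, 0, 0], 0.8],
    [[-0.9, 0, 0], 0.8],
    [[-0.9, 0, 0], 0.8],
    [[-0.9, 0, 0], 0.8],
    [[-0.9, 0, 0], 0.8],
  ],
)

```text
clock: 8.45
eef_pos: [0.5184, -0.0347, 0.2997]
tcp_rot: [[0.994, -0.109, -0.004], [-0.109, -0.994, 0.001], [-0.004, -0.0, -1.0]]
ft_force: [-0.1, 1.0, 0.7]
width: 1.001
gripper_force: 0.0
```

Call:
arm_command(
  plan=[
    [[-0.3, 0.8, 0], 0],
    [[-0.3, 0.8, 0], 0],
    [[-0.3, 0.8, 0], 0],
    [[-0.3, 0.8, 0], 0],
    [[-0.3, 0.8, 0], 0],
    [[-0.3, 0.8, 0], 0],
  ],
)

```text
clock: 8.95
eef_pos: [0.4814, -0.1104, 0.3016]
tcp_rot: [[0.995, -0.104, -0.001], [-0.104, -0.995, 0.001], [-0.001, -0.001, -1.0]]
ft_force: [0.1, 0.2, -0.7]
width: 1.001
gripper_force: 0.0
```

Run:
```python
from station import telemetry, vision
import cv2,numpy as np
from h import *
o=telemetry.get_obs();d=np.array([.4835,-.120,.30])-o["eef_pos"];print(o["clock"],o["eef_pos"],o["q"], o["tcp_rot"].T@d*10, np.degrees(np.arctan2(o["tcp_rot"][1,1],o["tcp_rot"][0,1])))
q=[.57605,-.05455,-.108]
w=vision.camera("wrist"); t=vision.camera("top"); np.savez("w2.npz",**w); np.savez("t2.npz",**t)
a=w["pixels"][:,:,::-1].copy(); 
for u,v in proj(w,place(q,[[-58,-75,189],[-85,-75,189],[-112,-75,189]])): cv2.circle(a,(int(u),int(v)),4,(0,255,0),1)
b=cv2.resize(t["pixels"][150:260,250:430,::-1],None,fx=2.2,fy=2.2,interpolation=cv2.INTER_CUBIC)
o_=np.zeros((420,800,3),np.uint8); o_[:,:400]=a[:,80:480]; o_[:242,400:796]=b; cv2.imwrite("pics/l1.png",o_)
```

```text
8.95 [ 0.48143819 -0.11041094  0.30161747] [-1.78507627e+01  8.21293294e+00  8.88007477e+01  4.41459891e-02
  8.30475241e+01  7.81101321e+01] [0.03048787 0.09324369 0.01605731] -95.9662865459284
```

View pics/l1.png

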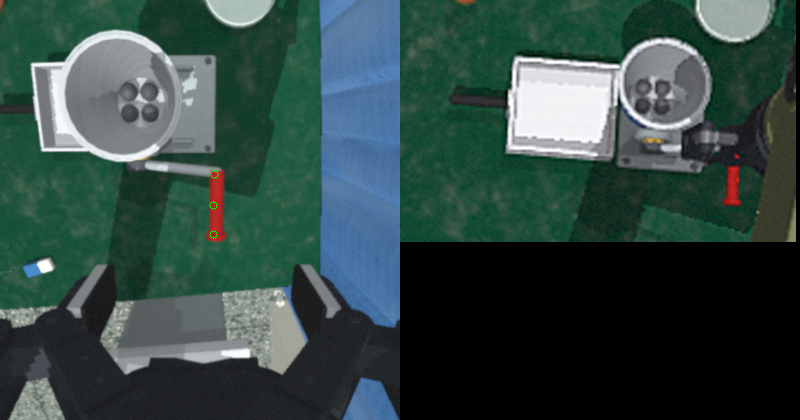

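The pan sits square against the foot (crop corners (622,66) and (612,160)). The lever bar shows at (216,205), about 3 mm beyond my projection towards -y. I'll go down around the bar and close the fingers loosely to cage it.

Call:
arm_command(
  plan=[
    [[0.03, 0.11, 0.2], 0],
    [[0.03, 0.11, 0.5], 0],
    [[0.03, 0.11, 0.8], 0],
    [[0.03, 0.11, 0.9], 0],
    [[0.03, 0.11, 0.9], 0],
  ],
)

```text
clock: 9.47
eef_pos: [0.4812, -0.121, 0.2096]
tcp_rot: [[0.995, -0.104, -0.006], [-0.104, -0.995, 0.002], [-0.007, -0.002, -1.0]]
ft_force: [-0.6, -0.4, -0.4]
width: 0.997
gripper_force: 0.0
```

Call:
arm_command(
  plan=[
    [[0, 0, 0.2], 0],
    [[0, 0, 0.42], 0],
    [[0, 0, 0.42], 0],
    [[0, 0, 0.42], 0],
  ],
)

```text
clock: 9.8
eef_pos: [0.4834, -0.1221, 0.171]
tcp_rot: [[0.995, -0.105, -0.0], [-0.105, -0.995, 0.0], [-0.0, -0.0, -1.0]]
ft_force: [0.6, -0.3, -0.3]
width: 1.002
gripper_force: 0.0
```

Call:
arm_command(
  plan=[
    [[0, 0, 0], 0],
    [[0, 0, 0], 0],
    [[0, 0, 0], 0],
    [[0, 0, 0], 0],
    [[0, 0, 0], 0],
    [[0, 0, 0], 0],
    [[0, 0, 0], 0],
    [[0, 0, 0], 0],
    [[0, 0, 0], 0],
  ],
  hand=0.77,
)

```text
clock: 10.55
eef_pos: [0.483, -0.1225, 0.1703]
tcp_rot: [[0.994, -0.106, -0.0], [-0.106, -0.994, 0.0], [-0.0, -0.0, -1.0]]
ft_force: [1.3, -0.0, -0.0]
width: 0.225
gripper_force: 0.0
```

Run:
```python
from station import telemetry, vision
import cv2,numpy as np
o=telemetry.get_obs();print(o["clock"],o["eef_pos"],o["ft_force"],o["width"])
w=vision.camera("wrist");s=vision.camera("scene"); np.savez("w3.npz",**w)
b=cv2.resize(s["pixels"][80:230,170:300,::-1],None,fx=2.8,fy=2.8,interpolation=cv2.INTER_CUBIC)
cv2.imwrite("pics/l2.png",np.hstack([w["pixels"][:,100:530,::-1],b]))
```

```text
10.55 [ 0.48301098 -0.12249646  0.17029257] [ 1.33817381 -0.00993354 -0.03680983] 0.22543218840804233
```

View pics/l2.png

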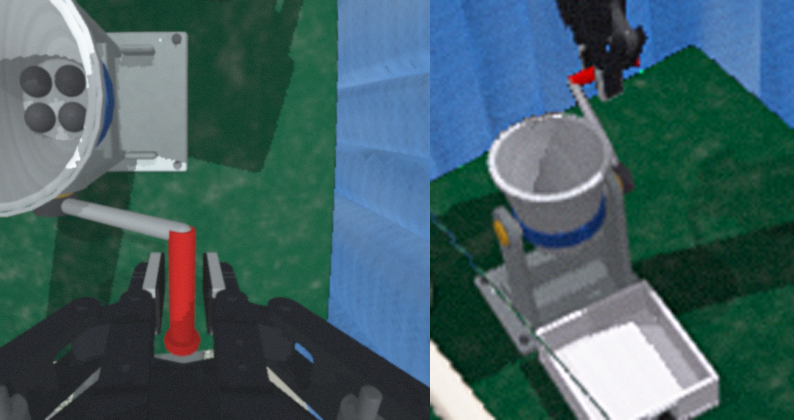

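The bar is centred between the pads: bar at (182,290), pads at x of about 158 and 208. Starting the arc.

Call:
arm_command(
  plan=[
    [[0, -0.03, -0.045], 0],
    [[0, -0.065, -0.09], 0],
    [[0, -0.1, -0.125], 0],
    [[0, -0.14, -0.165], 0],
    [[0, -0.18, -0.2], 0],
    [[0, -0.22, -0.235], 0],
    [[0, -0.265, -0.265], 0],
    [[0, -0.31, -0.295], 0],
    [[0, -0.36, -0.32], 0],
    [[0, -0.41, -0.34], 0],
    [[0, -0.46, -0.36], 0],
    [[0, -0.51, -0.375], 0],
    [[0, -0.565, -0.39], 0],
    [[0, -0.615, -0.4], 0],
    [[0, -0.67, -0.405], 0],
    [[0, -0.725, -0.41], 0],
    [[0, -0.78, -0.41], 0],
    [[0, -0.83, -0.405], 0],
    [[0, -0.885, -0.4], 0],
    [[0, -0.94, -0.39], 0],
  ],
)

```text
clock: 12.32
eef_pos: [0.4928, -0.0283, 0.209]
tcp_rot: [[0.994, -0.106, -0.001], [-0.106, -0.994, 0.0], [-0.001, -0.0, -1.0]]
ft_force: [-0.3, -0.5, 1.2]
width: 0.222
gripper_force: 0.9
```

Run:
```python
from station import telemetry, vision
import cv2,numpy as np
o=telemetry.get_obs();print(o["clock"],o["eef_pos"],o["ft_force"],o["ft_torque"],o["width"])
w=vision.camera("wrist");s=vision.camera("scene")
b=cv2.resize(s["pixels"][80:230,170:300,::-1],None,fx=2.8,fy=2.8,interpolation=cv2.INTER_CUBIC)
cv2.imwrite("pics/l3.png",np.hstack([w["pixels"][:,100:530,::-1],b]))
```

```text
12.3167 [ 0.49279022 -0.02829404  0.20903689] [-0.26176928 -0.46298625  1.20001877] [-0.33727236  0.04333066  0.00919134] 0.22218942397373292
```

View pics/l3.png

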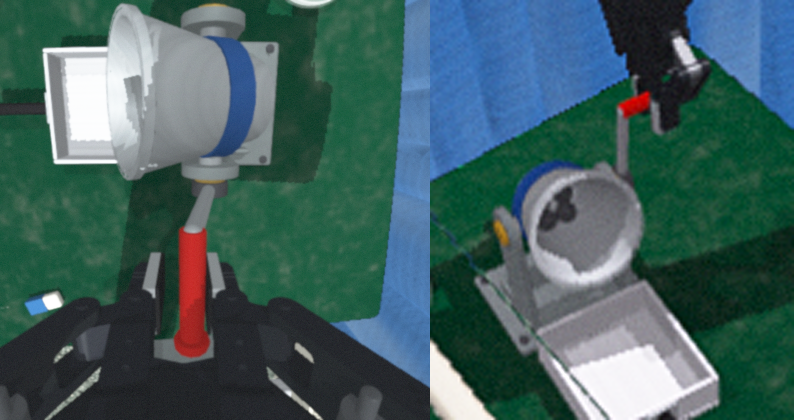

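The lever follows well at about 1.1 rad, with the balls still in the jar at scene crop (560,205). The next part goes slower.

Call:
arm_command(
  plan=[
    [[0, -0.045, 0.01], 0],
    [[0, -0.09, 0.025], 0],
    [[0, -0.13, 0.04], 0],
    [[0, -0.17, 0.055], 0],
    [[0, -0.2, 0.07], 0],
    [[0, -0.235, 0.085], 0],
    [[0, -0.265, 0.105], 0],
    [[0, -0.3, 0.12], 0],
    [[0, -0.33, 0.14], 0],
    [[0, -0.345, 0.15], 0],
    [[0, -0.36, 0.16], 0],
    [[0, -0.375, 0.175], 0],
    [[0, -0.39, 0.185], 0],
    [[0, -0.405, 0.2], 0],
    [[0, -0.415, 0.21], 0],
    [[0, -0.43, 0.22], 0],
    [[0, -0.44, 0.235], 0],
    [[0, -0.455, 0.245], 0],
    [[0, -0.465, 0.255], 0],
    [[0, -0.475, 0.265], 0],
  ],
)

```text
clock: 14.08
eef_pos: [0.498, 0.0184, 0.1827]
tcp_rot: [[0.994, -0.106, -0.0], [-0.106, -0.994, 0.0], [-0.0, -0.0, -1.0]]
ft_force: [0.9, -0.9, 0.8]
width: 0.228
gripper_force: 0.6
```

Call:
arm_command(
  plan=[
    [[0, -0.01, 0.01], 0],
    [[0, -0.02, 0.02], 0],
    [[0, -0.03, 0.03], 0],
    [[0, -0.04, 0.045], 0],
    [[0, -0.05, 0.055], 0],
    [[0, -0.06, 0.065], 0],
    [[0, -0.07, 0.08], 0],
    [[0, -0.08, 0.09], 0],
    [[0, -0.09, 0.105], 0],
    [[0, -0.1, 0.12], 0],
    [[0, -0.11, 0.13], 0],
    [[0, -0.12, 0.14], 0],
    [[0, -0.13, 0.145], 0],
    [[0, -0.14, 0.15], 0],
    [[0, -0.15, 0.15], 0],
    [[0, -0.15, 0.15], 0],
    [[0, -0.15, 0.15], 0],
    [[0, -0.15, 0.15], 0],
  ],
)

```text
clock: 15.58
eef_pos: [0.4993, 0.0314, 0.167]
tcp_rot: [[0.994, -0.105, -0.001], [-0.105, -0.994, -0.003], [-0.001, 0.003, -1.0]]
ft_force: [1.6, -7.8, -4.7]
width: 0.233
gripper_force: 3.9
```

Run:
```python
from station import telemetry, vision
import cv2,numpy as np
o=telemetry.get_obs();print(o["clock"],o["eef_pos"],o["ft_force"],o["width"])
w=vision.camera("wrist");s=vision.camera("scene")
b=cv2.resize(s["pixels"][80:230,170:300,::-1],None,fx=2.8,fy=2.8,interpolation=cv2.INTER_CUBIC)
cv2.imwrite("pics/l4.png",np.hstack([w["pixels"][:,100:530,::-1],b]))
```

```text
15.5833 [0.49934701 0.03135112 0.16704569] [ 1.58339812 -7.81242191 -4.69600759] 0.23294422313945326
```

View pics/l4.png

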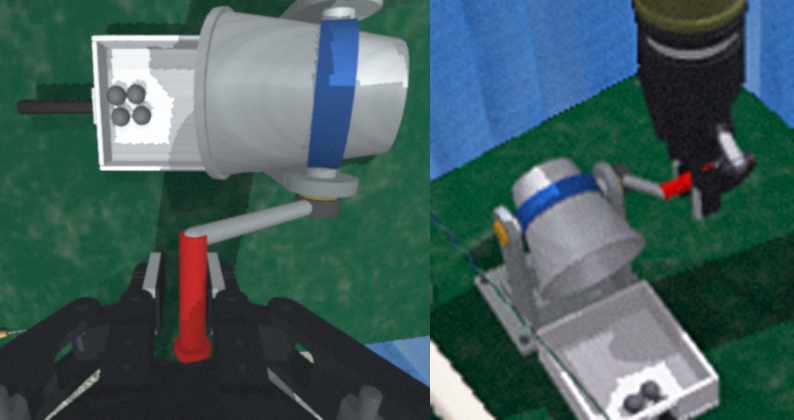

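All four balls are in the pan at (117-141, 94-116) and the jar is at its stop. Swinging the lever back.

Call:
arm_command(
  plan=[
    [[0, 0.05, -0.03], 0],
    [[0, 0.1, -0.07], 0],
    [[0, 0.15, -0.12], 0],
    [[0, 0.2, -0.16], 0],
    [[0, 0.24, -0.19], 0],
    [[0, 0.27, -0.22], 0],
    [[0, 0.305, -0.25], 0],
    [[0, 0.34, -0.275], 0],
    [[0, 0.38, -0.3], 0],
    [[0, 0.42, -0.32], 0],
    [[0, 0.455, -0.34], 0],
    [[0, 0.495, -0.36], 0],
    [[0, 0.54, -0.375], 0],
    [[0, 0.585, -0.39], 0],
    [[0, 0.63, -0.405], 0],
    [[0, 0.67, -0.415], 0],
    [[0, 0.715, -0.425], 0],
    [[0, 0.76, -0.43], 0],
    [[0, 0.8, -0.435], 0],
    [[0, 0.845, -0.435], 0],
  ],
)

```text
clock: 17.35
eef_pos: [0.4904, -0.0514, 0.2112]
tcp_rot: [[0.994, -0.106, -0.001], [-0.106, -0.994, -0.0], [-0.001, 0.0, -1.0]]
ft_force: [0.4, 2.4, 2.0]
width: 0.227
gripper_force: 1.2
```

Call:
arm_command(
  plan=[
    [[0, 0.06, 0.005], 0],
    [[0, 0.12, 0.01], 0],
    [[0, 0.18, 0.02], 0],
    [[0, 0.24, 0.035], 0],
    [[0, 0.295, 0.05], 0],
    [[0, 0.35, 0.07], 0],
    [[0, 0.405, 0.095], 0],
    [[0, 0.46, 0.125], 0],
    [[0, 0.51, 0.155], 0],
    [[0, 0.56, 0.195], 0],
    [[0, 0.605, 0.235], 0],
    [[0, 0.645, 0.27], 0],
    [[0, 0.675, 0.3], 0],
    [[0, 0.705, 0.335], 0],
    [[0, 0.735, 0.375], 0],
    [[0, 0.76, 0.4], 0],
    [[0, 0.775, 0.41], 0],
    [[0, 0.785, 0.41], 0],
    [[0, 0.785, 0.41], 0],
    [[0, 0.785, 0.41], 0],
  ],
)

```text
clock: 19.02
eef_pos: [0.4827, -0.1258, 0.1704]
tcp_rot: [[0.994, -0.106, 0.001], [-0.106, -0.994, 0.006], [0.0, -0.006, -1.0]]
ft_force: [2.5, 11.0, 4.3]
width: 0.233
gripper_force: 5.8
```

The 11 N push back means the jar is on its upright stop. I'll ease off, open and lift.

Call:
arm_command(
  plan=[
    [[0, -0.06, 0], 0],
    [[0, -0.06, 0], 0],
    [[0, -0.06, 0], 0],
  ],
)

```text
clock: 19.27
eef_pos: [0.4828, -0.1233, 0.1701]
tcp_rot: [[0.995, -0.105, -0.001], [-0.105, -0.995, -0.001], [-0.0, 0.001, -1.0]]
ft_force: [-0.3, 1.2, -0.7]
width: 0.233
gripper_force: 0.0
```

Call:
arm_command(
  plan=[
    [[0, 0, 0], 0],
    [[0, 0, 0], 0],
    [[0, 0, 0], 0],
    [[0, 0, 0], 0],
    [[0, 0, 0], 0],
    [[0, 0, 0], 0],
    [[0, 0, 0], 0],
    [[0, 0, 0], 0],
  ],
  hand=0,
)

```text
clock: 19.93
eef_pos: [0.483, -0.123, 0.1703]
tcp_rot: [[0.994, -0.106, -0.0], [-0.106, -0.994, -0.0], [-0.0, 0.0, -1.0]]
ft_force: [-0.2, -0.2, -0.7]
width: 1.001
gripper_force: 0.0
```

Call:
arm_command(
  plan=[
    [[0, 0, -0.2], 0],
    [[0, 0, -0.5], 0],
    [[0, 0, -0.8], 0],
    [[0, 0, -1], 0],
    [[0, 0, -1], 0],
    [[0, 0, -1], 0],
    [[0, 0, -1], 0],
  ],
)

```text
clock: 20.52
eef_pos: [0.4823, -0.1227, 0.2695]
tcp_rot: [[0.994, -0.105, -0.001], [-0.105, -0.994, 0.0], [-0.001, -0.0, -1.0]]
ft_force: [0.0, 0.1, 0.4]
width: 0.998
gripper_force: 0.0
```

Run:
```python
from station import telemetry, vision
import cv2,numpy as np
from h import *
o=telemetry.get_obs();print(o["clock"],o["eef_pos"],o["ft_force"],o["width"])
w=vision.camera("wrist");s=vision.camera("scene");a=w["pixels"][:,:,::-1].copy()
q=[.57605,-.05455,-.108]
for u,v in proj(w,place(q,[[-58,-75,189],[-85,-75,189],[-112,-75,189]])): cv2.circle(a,(int(u),int(v)),4,(0,255,0),1)
b=cv2.resize(s["pixels"][80:230,170:300,::-1],None,fx=2.8,fy=2.8,interpolation=cv2.INTER_CUBIC)
cv2.imwrite("pics/l5.png",np.hstack([a[:,50:480],b]))
```

```text
20.5167 [ 0.4823273  -0.12271906  0.26947946] [0.01321933 0.097483   0.36352347] 0.997574919839107
```

View pics/l5.png

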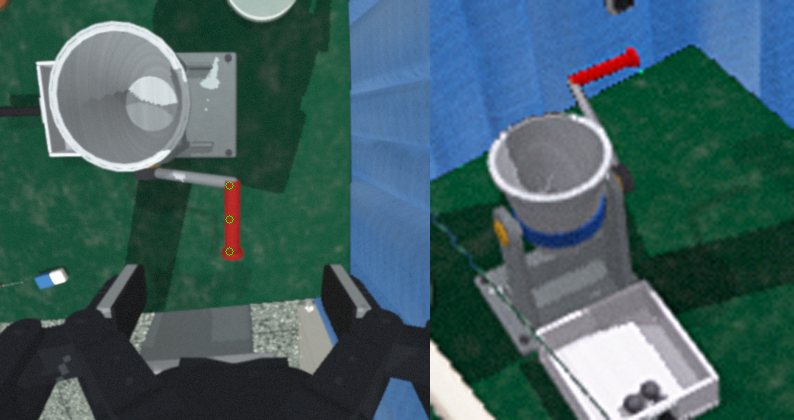

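The jar is upright as at the start, with the lever at (232,219) on the same offset as before. It is empty and the balls are in the pan (scene crop (640,398)). The gripper is clear, so I'm handing in.

```bash
python3 -c "
from station import hand_in; print(hand_in())"
```

```text
the job is handed in; nothing more can be done
None
```

I handed the job in at about 20.5 s of the 59 s allowed: the pan is under the spout with all four balls in it, the jar is back upright and empty, the gripper is clear, and the arm went nowhere near the flask, dropper bottle or eraser; the judge returned no verdict.

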